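# Seat a lens barrel in a V-block and hold it pressed home

## Robot

A 6-joint arm with a two-finger parallel gripper is mounted at the origin on the work surface; the furniture and walls round the work are solid. World frame = base frame: x ahead of the robot, y to its left, z up, the work surface at z = 0. Lengths are in m, angles in degrees, forces in N, time in s.
With the tool pointing down it reaches from about 0.325 to 0.925 m from the base axis. Payload 3.1 kg.
Tool frame: the origin (TCP) lies midway between the tips of the shut fingers; the grasp point (between the pads) lies 19 mm behind it (arm.grip_point_offset is the distance from the TCP to the grasp point, in m); z points along the fingers, x is the direction in which the jaws open and shut, and the axes are right-handed (so a half turn about z gives the same grasp; the last joint's range is limited). The gripper opens to 85 mm and grips with 20 to 120 N. Pads are 22 mm wide; open, the fingers measure 114 mm over their backs; the gripper's body (76 mm by 85 mm) begins 54 mm behind the grasp point. The pads swing forward as they close: fully open they stand 13 mm farther back than shut.
Start: joints at [-82.689, 12.427, 92.441, -0, 75.132, -6.429], TCP at [0.148, -0.607, 0.231] pointing down, gripper open.
Joint ranges: [-157.48, 157.48], [-44.54, 120.13], [17.64, 146.25], [-64.5, 244.5], [7.68, 150.69], [-147.95, 147.95]. Speed limits (degrees/s): [159.86, 159.86, 180, 180, 180, 180].

## Interface

Orientations are given as [roll, pitch, yaw] about the fixed x, y, z axes, in that order (R = Rz(yaw) Ry(pitch) Rx(roll)).
In Python, from bench import arm gives the robot as it stands.
- The arm moves only by the shell command python3 -m handwheel 'ROWS'. ROWS is JSON, a list that holds one entry, the list of rows, each a list of 7 numbers: the shift along the tool's x, y, z in m, then the turn, a rotation vector about the tool's x, y, z in degrees, then the finger opening in m, from 0 to 0.0854. In form: [[[dx, dy, dz, ax, ay, az, grip], ...]]. A call has 1 to 5 rows; each row is the pose to reach, as a shift and turn from the pose measured when the call began, along the tool's axes at that moment; what a row does not reach only later rows make up. A row lasts 1/10 s, in which the tool goes at most 50 mm and 8.59 degrees, less where a joint would pass 70% of its speed; a pose out of reach is approached as far as the arm can. A call with a gripper value outside its range is refused whole. The fingers move at their own pace and stop on an object; the grip force is fixed at half the most. Time passes only in rows, so rows that repeat a pose let the fingers close. It gives the time, the measured TCP pose, the force and the opening at its end, in the units of the state.
- arm.sense(): the state, without advancing time (a new reading comes with each control period).
- arm.camera(name): name is "scene" or "top" or "wrist"; returns the picture (480x640x3 uint8, red, green, blue); there is no depth.
- arm.camera_info(name): a dict with "vertical_fov" (degrees; the focal length in pixels is half the picture's height over the tangent of half this angle, whatever the lens; pixels are square), "cx", "cy" (the principal point, pixels), "R" (3x3) and "t" (3): a world point X has camera coordinates R X + t. Camera axes: x right, y down, z forward; pixel columns grow to the right and rows downward; lengths in m; the calibration is good to about 2 mm. A picture is of the moment at which its call begins: read the wrist's pose just before it. camera_info takes no time and is no camera call; for the wrist camera it gives the pose at the moment of the call.
- arm.close_job(): hands the job in, once; it reports no verdict.
The state is a dict: "time_s": time; "q": joint angles; "joint_velocities": joint speeds; "effort": joint torques, N m; "tool_pos": TCP position; "tool_rot": TCP orientation; "contact_force": force on the tool from outside, world axes, zero at the start; "wrist_torque": the same for the moment, N m; "finger_gap": opening from 0.0 (shut) to 1.0 (fully open).
Only numpy, scipy, OpenCV 4.12 (cv2) and the standard library are available. Lean on these libraries where they do the work, as an engineer would, in place of code of your own. Each camera call takes 0.05 s, during which the arm holds its last target.

## Task

Take the lens barrel (the tube with the wider collar at one end) out of the rack and lay it in the V-block with its plain end right up against the end stop, so that the collar overhangs the open end. Press it down firmly so that it bears on both sloping faces, and finish while still holding it pressed there: do not let go. Leave the spacer sleeve in the rack and the other things on the bench where they are.

Things in the scene. Friction and masses are not known exactly. Their poses are not given: they have to be found in the camera images.
- lens_barrel_center (a point): Centre of the lens barrel's tube, on its axis. Aluminium tube 30 mm in diameter, 118 mm long, lying level in the rack at the start; at one end a 40 mm wide, 14 mm long ribbed collar with the glass. y runs along the tube, +y to the plain end (59 mm from this point); the collar begins 59 mm off on the -y side. 0.12 to 0.2 kg, balanced about this point.
- lens_barrel_plain_end (a point): Centre of the flat plain end face of the lens barrel (the end without the collar).
- lens_barrel: The lens barrel as a whole; origin and axes as at lens_barrel_center. Carry it low over the bench: a fixed gantry beam crosses overhead at about x = 0.65 m, its underside 0.72 m above the bench; the phone, the weighing terminal (up to y = 0) and a gantry post (near x = 0.57, y = -0.40 m) stand beside the work.
- spacer_sleeve_center (a point): Centre of the spacer sleeve, an aluminium tube of the same 30 mm diameter and 118 mm length but without any collar, lying beside the lens barrel in the other place of the rack, 80 mm away axis to axis. It stays in the rack.
- rack: Grey rack fixed to the bench, 150 x 112 mm, origin at the centre of its underside. Two V-notched places at x = -40 and +40 mm, tubes along y, axes 50 mm above the bench, collar to -y; which place holds the barrel varies. Two notched walls carry the tubes, 76 mm clear between them (y = -38 to +38 mm), where fingers can reach down to 8 mm above the bench.
- v_axis (a point): Mid-length point on the axis of a tube seated in the V-block, 58 mm above the bench. x across, z up, y along the V, +y to the end stop; the -y end is open. A barrel fully home has its centre at y = -1 mm here, its collar 5 mm outside the open end.
- v_block: Steel V-block fixture fixed to the bench, origin at the centre of its underside, axes as v_axis. Base plate 78 x 150 mm, 8 mm thick; two saddles with 90 degree V notches open upward, 60 mm wide, 55 mm tall, at y = -55 to -35 and +35 to +55 mm; 70 mm clear between them, where fingers can reach down to 12 mm above the bench.
- v_stop (a point): Centre of the inner face of the V-block's end stop, at the height of the seated tube's axis, y = +58 mm from v_axis; axes as v_axis. The stop is an upright plate 50 mm wide, 8 mm thick, 70 mm tall.
- v_face_near: The sloping faces of both saddles on the -x side of the V (origin at the centre of the fixture's underside).
- v_face_far: The sloping faces of both saddles on the +x side of the V (origin at the centre of the fixture's underside).
- weight_large: Bystander: larger chrome calibration weight, 29 mm wide, 49 mm tall, loose on the bench, origin at the centre of its underside.
- weight_small: Bystander: smaller chrome calibration weight, 23 mm wide, 39 mm tall, loose on the bench, origin at the centre of its underside.
- staples_box: Bystander: small staples box, 36 x 62 x 21 mm, loose on the bench, origin at the centre of its underside.

How it is judged (in metres and radians):
On the way, in this order (a step that is already met when the one before it is completed fails the run):
1. the lens barrel is lifted clear of the rack, held in the fingers (z of lens_barrel_center in the frame of rack above 0.075 m and contact force between the fingers and lens_barrel above 1 N), for 0.1 s.
2. the lens barrel lies in the V of the block, touching both sloping faces, collar at the open end (x of lens_barrel_center in the frame of v_axis between -0.003 and 0.003 m and z of lens_barrel_center in the frame of v_axis between -0.004 and 0.003 m and angle between the y axis of lens_barrel_center and the y axis of v_axis, either way round below 0.06 rad and contact force between each of v_face_near, v_face_far and lens_barrel above 0.3 N and y of lens_barrel_plain_end in the frame of v_axis above 0.035 m), for 0.1 s.
At the end, for the whole second after the job is handed in: the barrel lies in the V (axis within 3 mm sideways, +3/-4 mm in height and 0.06 rad of the seated line), its plain end within 4 mm of the stop, and the fingers still hold it so that it bears on each side of the V with more than 3 N (its weight alone gives under 1.4 N) (x of lens_barrel_center in the frame of v_axis between -0.003 and 0.003 m and z of lens_barrel_center in the frame of v_axis between -0.004 and 0.003 m and angle between the y axis of lens_barrel_center and the y axis of v_axis, either way round below 0.06 rad and y of lens_barrel_plain_end in the frame of v_stop between -0.004 and 0.004 m and contact force between each of v_face_near, v_face_far and lens_barrel above 3 N and contact force between the fingers and lens_barrel above 2 N); the arm keeps its last pose, push and grip.
It fails at once if the spacer sleeve is displaced by more than 15 mm (distance of spacer_sleeve_center from where it was at the start of the episode above 0.015 m).
It fails at once if the weight large is displaced by more than 30 mm (distance of weight_large from where it was at the start of the episode above 0.03 m).
It fails at once if the weight small is displaced by more than 30 mm (distance of weight_small from where it was at the start of the episode above 0.03 m).
It fails at once if the staples box is displaced by more than 30 mm (distance of staples_box from where it was at the start of the episode above 0.03 m).
It also fails if it takes over 48 s, if anything falls off the work surface, if the arm or the gripper's body presses on something with over 40 N, if the wrist force passes 120 N, or if a joint passes its speed limit or range.

## Working session

There is one attempt and no reset: what is moved stays moved. The work goes in short steps, Python scripts to look and compute and a shell command to move; the robot and the scene stay as the last step left them, time stands still between calls to the robot, and variables do not carry over. Pictures are saved under pics/ and viewed, and the job is handed in when it is done.

```bash
mkdir -p pics; ls
python3 - <<'E'
from bench import arm
import cv2
print(arm.sense()); print(arm.grip_point_offset)
for n in ("scene","top","wrist"):
    i=arm.camera_info(n); print(n,i)
    cv2.imwrite(f"pics/{n}0.png",arm.camera(n)[:,:,::-1])
E
```

```text
pics
{'time_s': 0.0, 'q': array([-8.26919271e+01,  1.24772124e+01,  9.25309001e+01, -1.84125529e-03,
        7.51320421e+01, -6.42796711e+00]), 'joint_velocities': array([-0.00383181,  0.05364578, -0.03901112, -0.01783992,  0.01516501,
        0.01541238]), 'effort': array([ 5.49129691e-04, -3.96848309e+01, -3.03853583e+01, -2.08824163e-04,
        9.70894005e-03, -1.35628613e-05]), 'tool_pos': array([ 0.14831755, -0.60628547,  0.22994129]), 'tool_rot': array([-1.79986076e+02,  1.39472658e-01, -7.62634685e+01]), 'contact_force': array([-0.86479537, -0.95832019,  0.72043299]), 'wrist_torque': array([-0.0120047 ,  0.02996291, -0.00561606]), 'finger_gap': 0.9997466840951932}
0.0187
scene {'vertical_fov': 56.37119080157321, 'cx': 320.781737333428, 'cy': 241.0673868061851, 'R': array([[-0.84056882, -0.54154076, -0.0133294 ],
       [-0.3385136 ,  0.54432619, -0.76753993],
       [ 0.42290969, -0.64065795, -0.64086253]]), 't': array([0.38236574, 0.33143828, 0.53855071])}
top {'vertical_fov': 57.124320662942694, 'cx': 323.3322285123761, 'cy': 242.4882013191881, 'R': array([[-0.01418659, -0.9998959 , -0.00263364],
       [-0.99672095,  0.01435129, -0.07963289],
       [ 0.0796624 ,  0.00149529, -0.99682078]]), 't': array([-0.1570108 ,  0.58104528,  0.88121311])}
wrist {'vertical_fov': 58.992879676095434, 'cx': 315.73565671277237, 'cy': 240.23237520138684, 'R': array([[ 0.23650036, -0.9716302 , -0.00152683],
       [-0.92409324, -0.22541454,  0.30860975],
       [-0.30019872, -0.07157538, -0.95118752]]), 't': array([-0.62234328, -0.03951526,  0.37963062])}
```

View pics/scene0.png

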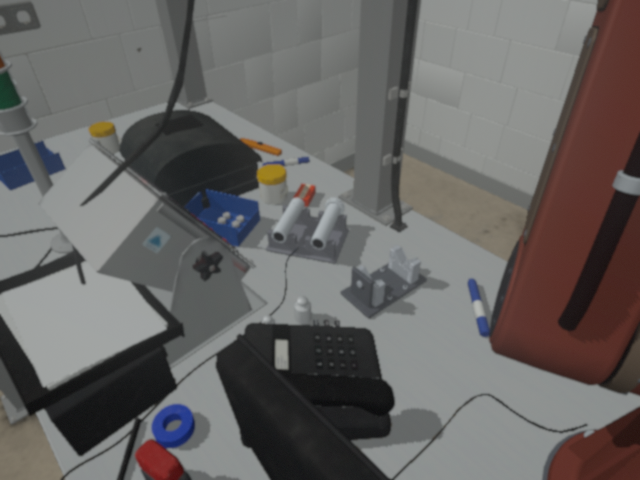

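View pics/top0.png

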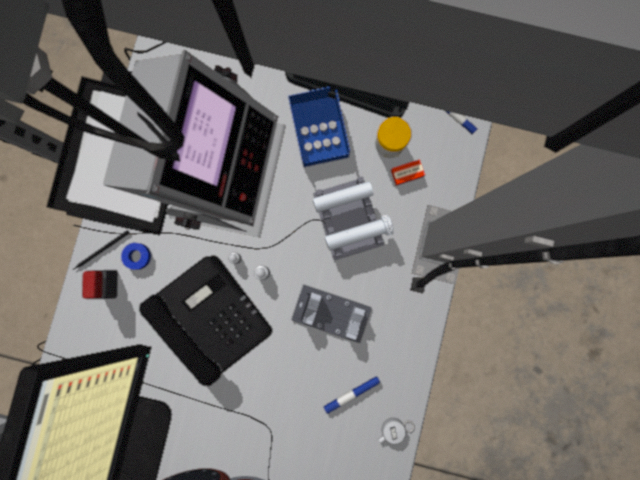

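View pics/wrist0.png

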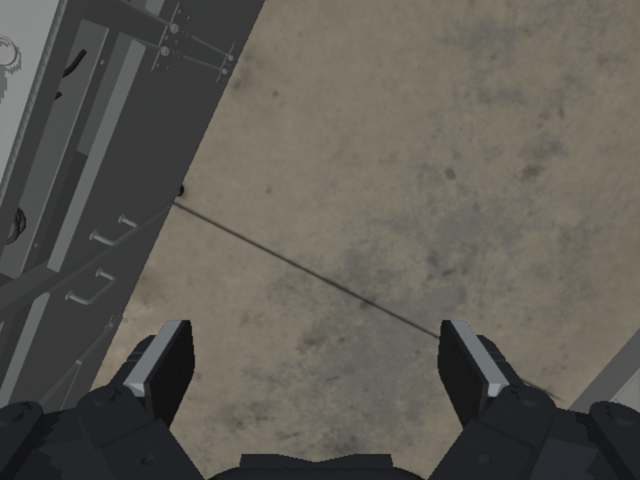

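Run:
```python
import cv2
t=cv2.imread("pics/top0.png"); s=cv2.imread("pics/scene0.png")
cv2.imwrite("pics/topc.png",cv2.resize(t[165:350,220:420],None,fx=3.2,fy=3.2,interpolation=cv2.INTER_CUBIC))
cv2.imwrite("pics/scenec.png",cv2.resize(s[180:340,240:440],None,fx=3.5,fy=3.5,interpolation=cv2.INTER_CUBIC))
```

```text
(no output)
```

View pics/topc.png

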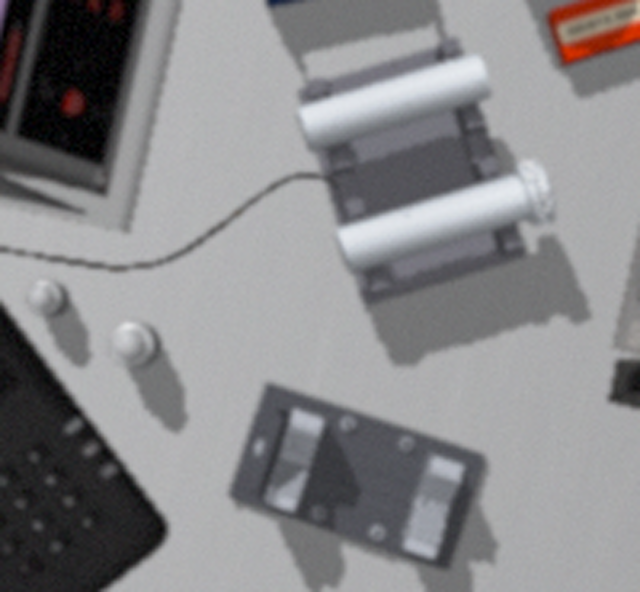

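View pics/scenec.png

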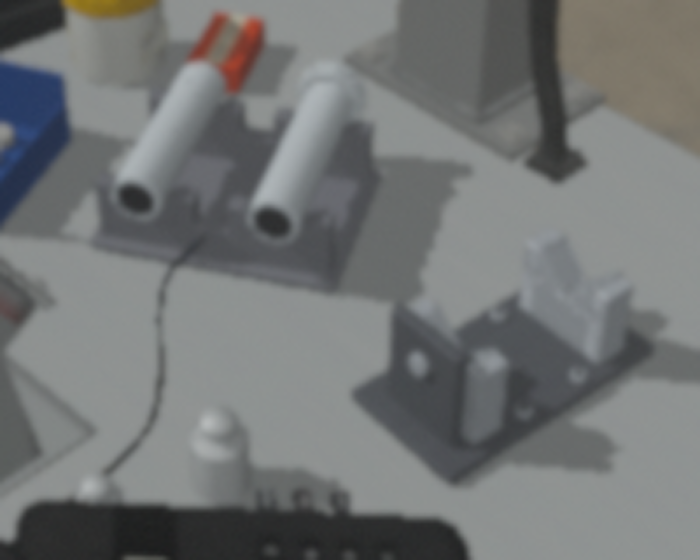

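```bash
cat > h.py <<'E'
import numpy as np, cv2
from bench import arm
def K(i):
    f=240/np.tan(np.radians(i["vertical_fov"])/2); return f,i["cx"],i["cy"]
def ray(i,uv):
    f,cx,cy=K(i); R=np.array(i["R"]);t=np.array(i["t"])
    d=R.T@np.array([(uv[0]-cx)/f,(uv[1]-cy)/f,1]); return -R.T@t,d
def plane(i,uv,z):
    c,d=ray(i,uv); return c+d*(z-c[2])/d[2]
def tri(l):
    A=np.zeros((3,3));b=np.zeros(3)
    for i,uv in l:
        c,d=ray(i,uv);d/=np.linalg.norm(d);P=np.eye(3)-np.outer(d,d);A+=P;b+=P@c
    X=np.linalg.solve(A,b); return X,[np.linalg.norm(np.cross(X-ray(i,uv)[0],ray(i,uv)[1]/np.linalg.norm(ray(i,uv)[1]))) for i,uv in l]
def proj(i,X):
    f,cx,cy=K(i); p=np.array(i["R"])@np.array(X)+i["t"]; return np.array([cx+f*p[0]/p[2],cy+f*p[1]/p[2]])
E
python3 - <<'E'
from h import *
np.set_printoptions(precision=4,suppress=True)
T=arm.camera_info("top");S=arm.camera_info("scene")
t=lambda u,v:(220+u/3.2-.5+.5/3.2,165+v/3.2-.5+.5/3.2)
s=lambda u,v:(240+u/3.5-.4,180+v/3.5-.4)
print("cam",ray(T,(0,0))[0],ray(S,(0,0))[0])
for n,p in dict(plain=(350,250),collar=(522,204),sl1=(310,124),sl2=(480,80)).items(): print(n,plane(T,t(*p),.05))
for n,p in dict(c1=(268,384),c2=(485,457),c3=(447,568),c4=(232,495)).items(): print(n,plane(T,t(*p),.008))
for n,p in dict(w1=(135,350),w2=(46,300)).items(): print(n,plane(T,t(*p),.0))
print(tri([(T,t(350,250)),(S,s(275,222))]))
print(tri([(T,t(268,384)),(S,s(355,398))]),tri([(T,t(232,495)),(S,s(455,483))]),tri([(T,t(447,568)),(S,s(655,345))]))
E
```

```text
cam [ 0.5067 -0.1667  0.9243] [0.2058 0.3717 0.6046]
plain [ 0.5758 -0.1767  0.05  ]
collar [ 0.603  -0.2843  0.05  ]
sl1 [ 0.6553 -0.1528  0.05  ]
sl2 [ 0.6817 -0.2599  0.05  ]
c1 [ 0.493  -0.1228  0.008 ]
c2 [ 0.4442 -0.262   0.008 ]
c3 [ 0.3742 -0.2361  0.008 ]
c4 [ 0.4223 -0.0989  0.008 ]
w1 [ 0.5162 -0.0357  0.    ]
w2 [0.5498 0.0226 0.    ]
(array([ 0.5753, -0.1771,  0.0476]), [np.float64(0.0008643537159237951), np.float64(0.0008643537159236831)])
(array([ 0.4917, -0.1232,  0.0024]), [np.float64(0.0014436237577225466), np.float64(0.001443623757722366)]) (array([ 0.4202, -0.0994,  0.0029]), [np.float64(0.0018514399036262225), np.float64(0.0018514399036261434)]) (array([ 0.3725, -0.2368,  0.0086]), [np.float64(0.0018720044186034289), np.float64(0.0018720044186033588)])
```

```bash
cat >> h.py <<'E'
from scipy.spatial.transform import Rotation as Ro
np.set_printoptions(precision=4,suppress=True)
def Rt(s): return Ro.from_euler('xyz',s["tool_rot"],degrees=True)
def plan(pos,yaw):
    s=arm.sense(); R=Rt(s); T=Ro.from_euler('xyz',[180,0,yaw],degrees=True)
    print("now",s["time_s"],s["tool_pos"],s["tool_rot"],"F",s["contact_force"],"gap",s["finger_gap"])
    print("shift",R.inv().apply(np.array(pos)-s["tool_pos"]),"rotvec",(R.inv()*T).as_rotvec(degrees=True))
E
python3 - <<'E'
from h import *
i=arm.camera_info("wrist"); s=arm.sense(); R=Rt(s)
c=-i["R"].T@i["t"]; print(R.inv().apply(c-s["tool_pos"]), R.inv().apply(i["R"].T.T@np.eye(3)) , R.inv().apply(i["R"][2]))
plan([.40,-.30,.25],-20)
E
```

```text
[-0.0016 -0.0788 -0.1422] [[ 1.      0.001  -0.0007]
 [-0.0012  0.9511 -0.3088]
 [ 0.0003  0.3088  0.9511]] [0.0003 0.3088 0.9511]
now 0.15 [ 0.1484 -0.6065  0.2302] [-179.9881    0.1081  -76.2607] F [ 0.5428  0.2182 -1.0254] gap 0.9984636433683062
shift [-0.238  -0.3172 -0.0192] rotvec [ -0.064    0.0935 -56.2607]
```

```bash
python3 -m handwheel '[[[-0.238,-0.317,-0.02,0,0,-56,0.05],[-0.238,-0.317,-0.02,0,0,-56,0.05],[-0.238,-0.317,-0.02,0,0,-56,0.05],[-0.238,-0.317,-0.02,0,0,-56,0.05],[-0.238,-0.317,-0.02,0,0,-56,0.05]]]'
python3 -c "
from h import *
plan([.48,-.20,.25],0)"
```

```text
time_s: 0.65
tool_pos: [0.3074, -0.412, 0.2433]
tool_rot: [-179.9, 0.1, -33.0]
contact_force: [1.4, -0.8, 0.6]
finger_gap: 0.585
now 0.65 [ 0.3074 -0.412   0.2433] [-179.907     0.061   -32.9703] F [ 1.4319 -0.8148  0.6383] gap 0.5854368983958718
shift [ 0.0295 -0.2718 -0.0063] rotvec [ -0.108    0.0325 -32.9703]
```

```bash
python3 -m handwheel '[[[0.015,-0.136,0,0,0,-17,0.05],[0.03,-0.272,-0.006,0,0,-33,0.05],[0.03,-0.272,-0.006,0,0,-33,0.05],[0.03,-0.272,-0.006,0,0,-33,0.05],[0.03,-0.272,-0.006,0,0,-33,0.05]]]'
python3 -m handwheel '[[[0,0,0,0,0,0,0.05],[0,0,0,0,0,0,0.05]]]'
python3 - <<'E'
from h import *
plan([.48,-.20,.25],0)
np.save("w1.npy",arm.camera_info("wrist"),allow_pickle=True)
cv2.imwrite("pics/w1.png",arm.camera("wrist")[:,:,::-1])
E
```

```text
time_s: 1.15
tool_pos: [0.4651, -0.2182, 0.2489]
tool_rot: [-179.9, -0.0, 0.1]
contact_force: [1.4, -0.5, 0.3]
finger_gap: 0.59
time_s: 1.35
tool_pos: [0.4654, -0.217, 0.2486]
tool_rot: [-179.9, 0.0, 0.3]
contact_force: [0.2, 0.0, -0.6]
finger_gap: 0.588
now 1.35 [ 0.4654 -0.217   0.2486] [-179.9085    0.0485    0.3404] F [ 0.1787  0.0188 -0.5593] gap 0.5876630301902068
shift [ 0.0147 -0.0169 -0.0014] rotvec [-0.0913  0.0487  0.3403]
```

View pics/w1.png

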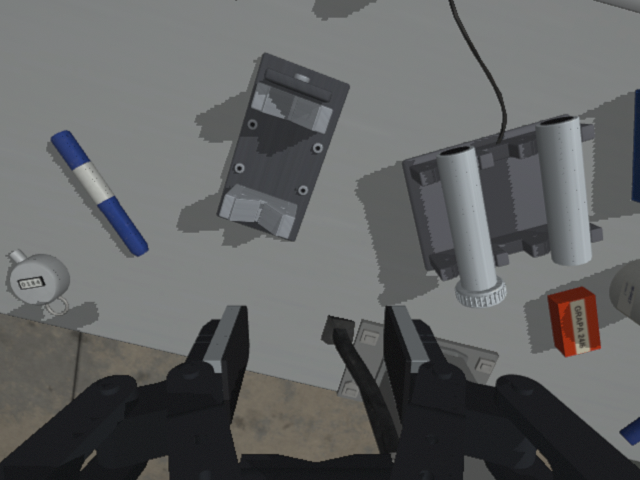

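```bash
python3 -c "
from h import *
plan([.54,-.17,.22],14)"
```

```text
now 1.4 [ 0.4648 -0.218   0.2486] [-179.9165    0.0564    0.2204] F [ 0.005  -0.3406  1.2831] gap 0.5876494497768832
shift [ 0.0754 -0.0477  0.0286] rotvec [ -0.0899   0.0461 -13.7796]
```

```bash
python3 -m handwheel '[[[0.04,-0.025,0.015,0,0,-7,0.05],[0.075,-0.048,0.029,0,0,-13.8,0.05],[0.075,-0.048,0.029,0,0,-13.8,0.05],[0.075,-0.048,0.029,0,0,-13.8,0.05],[0.075,-0.048,0.029,0,0,-13.8,0.05]]]'
python3 - <<'E'
from h import *
np.save("w2.npy",arm.camera_info("wrist"),allow_pickle=True)
cv2.imwrite("pics/w2.png",arm.camera("wrist")[:,:,::-1])
a=cv2.imread("pics/w1.png");b=cv2.imread("pics/w2.png")
cv2.imwrite("pics/w1r.png",cv2.resize(a[100:320,390:630],None,fx=2.5,fy=2.5,interpolation=cv2.INTER_CUBIC))
cv2.imwrite("pics/w1v.png",cv2.resize(a[40:250,200:370],None,fx=2.8,fy=2.8,interpolation=cv2.INTER_CUBIC))
E
```

```text
time_s: 1.9
tool_pos: [0.5386, -0.1714, 0.2197]
tool_rot: [-179.9, 0.1, 13.9]
contact_force: [0.0, -0.5, -0.2]
finger_gap: 0.59
```

View pics/w2.png

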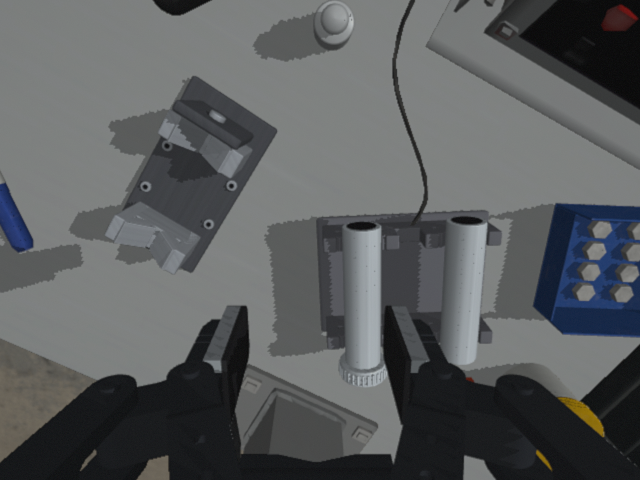

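View pics/w1r.png

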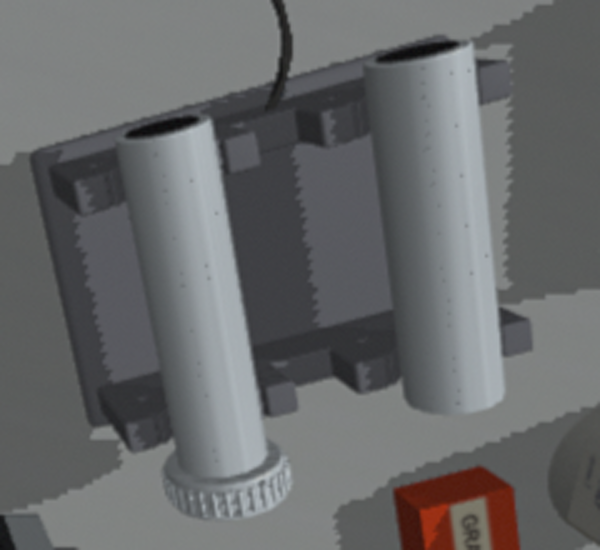

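View pics/w1v.png

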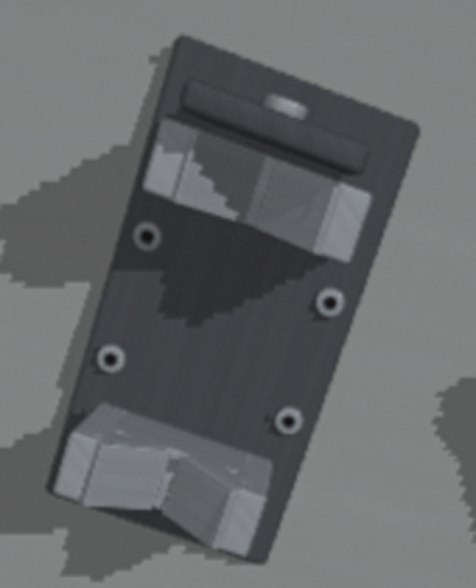

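Run:
```python
import cv2
b=cv2.imread("pics/w2.png")
cv2.imwrite("pics/w2r.png",cv2.resize(b[200:400,300:500],None,fx=3,fy=3,interpolation=cv2.INTER_CUBIC))
cv2.imwrite("pics/w2v.png",cv2.resize(b[65:285,95:290],None,fx=2.7,fy=2.7,interpolation=cv2.INTER_CUBIC))
```

```text
(no output)
```

View pics/w2r.png

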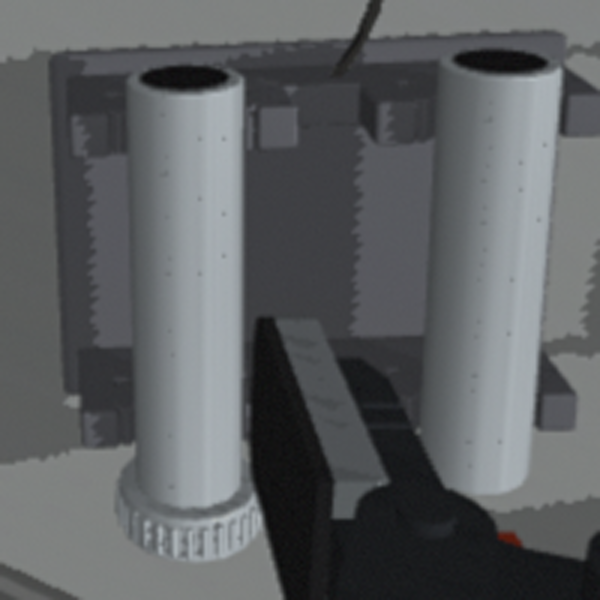

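View pics/w2v.png

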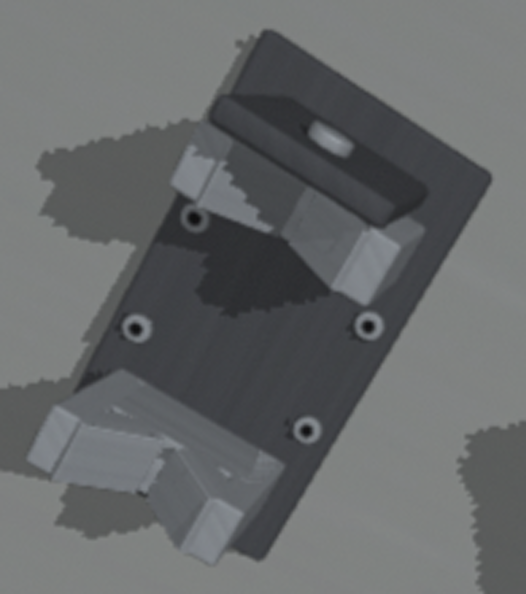

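```bash
cat > fit.py <<'E'
from h import *
from scipy.optimize import least_squares
W1=np.load("w1.npy",allow_pickle=True).item();W2=np.load("w2.npy",allow_pickle=True).item()
def cv(o,k): return lambda p:(o[0]+(p[0]+.5)/k-.5,o[1]+(p[1]+.5)/k-.5)
r1=cv((390,100),2.5);v1=cv((200,40),2.8);r2=cv((300,200),3);v2=cv((95,65),2.7)
def axfit(bore,edges):
    def res(p):
        P=p[:3];a=np.array([-np.sin(p[3])*np.cos(p[4]),np.cos(p[3])*np.cos(p[4]),np.sin(p[4])]);o=[]
        for i,uv in bore: o+=list((proj(i,P)-uv))
        for i,uv in edges:
            c,d=ray(i,uv);n=np.cross(d,a);n/=np.linalg.norm(n);o.append((abs((P-c)@n)-.015)*1200)
        return o
    s=least_squares(res,[.575,-.177,.05,.245,0]);p=s.x
    a=np.array([-np.sin(p[3])*np.cos(p[4]),np.cos(p[3])*np.cos(p[4]),np.sin(p[4])])
    print("plain",p[:3],"yaw",90+np.degrees(p[3]),"pitch",np.degrees(p[4]),"centre",p[:3]-.059*a,"res",s.fun)
axfit([(W1,r1((164,128))),(W2,r2((186,78)))],[(W1,r1(x)) for x in [(120,150),(178,460),(216,130),(265,440)]]+[(W2,r2(x)) for x in [(128,95),(136,490),(244,95),(242,490)]])
print("sleeve",tri([(W1,r1((417,54))),(W2,r2((501,62)))]))
for a,b in [((147,236),(195,217)),((331,302),(369,325)),((110,359),(137,327)),((289,421),(307,429))]: print("bolt",tri([(W1,v1(a)),(W2,v2(b))]))
M=[]
def add(X,a,b):
    if a: M.append((X,W1,v1(a)))
    if b: M.append((X,W2,v2(b)))
add((-39,75,8),(182,38),(268,32));add((39,75,8),(418,128),(491,178));add((39,-75,8),(265,562),(258,560));add((-39,-75,8),(50,490),None)
add((-30,-35,55),(71,430),(56,404));add((-18.2,-35,55),(97,437),(82,420));add((-18.2,-55,55),(84,503),(50,480));add((-30,-55,55),(55,490),(27,460))
add((30,-35,55),(265,497),(240,510));add((18.2,-35,55),(235,485),(215,493));add((18.2,-55,55),(215,545),(182,548));add((30,-55,55),(247,557),(214,565))
add((18.2,55,55),(340,182),(370,228));add((30,55,55),(371,194),(402,243));add((30,35,55),(348,262),(366,306));add((18.2,35,55),(316,250),(333,290))
def T(p,X): 
    c,s=np.cos(p[3]),np.sin(p[3]);X=np.array(X)/1000
    return np.array([p[0]+c*X[0]-s*X[1],p[1]+s*X[0]+c*X[1],p[2]+X[2]])
for sel in (M,M[:7],M[7:]):
    s=least_squares(lambda p:np.ravel([proj(i,T(p,X))-uv for X,i,uv in sel]),[.433,-.18,0,-.34],loss="soft_l1");print("vblock",s.x[:3],np.degrees(s.x[3]),"rms",np.sqrt(np.mean(s.fun**2)))
    if sel is M:
        print(np.round(s.fun.reshape(-1,2),1).tolist())
E
python3 fit.py
```

```text
plain [ 0.5742 -0.1717  0.0512] yaw 106.13605003104657 pitch 0.8348967009333348 centre [ 0.5906 -0.2283  0.0503] res [-0.0351 -0.3685  0.1597  0.3688 -0.9144 -0.5706 -0.1451 -0.3714 -0.1119
  0.0994 -0.6307 -0.1127]
sleeve (array([ 0.652 , -0.1492,  0.0472]), [np.float64(0.00013847106257571312), np.float64(0.00013847106257584775)])
bolt (array([ 0.409 , -0.1541,  0.0098]), [np.float64(0.00012610539491389501), np.float64(0.00012610539491397918)])
bolt (array([ 0.4661, -0.1737,  0.0111]), [np.float64(0.0001953634742748977), np.float64(0.00019536347427491979)])
bolt (array([ 0.3951, -0.1924,  0.0075]), [np.float64(0.00015660283953045727), np.float64(0.00015660283953053593)])
bolt (array([ 0.4526, -0.2118,  0.0097]), [np.float64(0.0002457217235850969), np.float64(0.0002457217235850812)])
vblock [ 0.4318 -0.1821 -0.0008] -19.428108264813968 rms 1.999459056544284
[[-1.8, 1.3], [-2.4, 1.2], [1.3, 2.6], [-0.1, 3.3], [-0.7, 4.8], [-0.6, 4.5], [-2.9, 3.8], [0.4, -1.2], [-0.3, -1.4], [5.2, 1.1], [4.4, 1.0], [2.9, 0.1], [4.9, -0.1], [-0.6, 0.0], [-0.7, -0.8], [1.7, -0.8], [2.8, 0.7], [-1.3, -1.2], [-1.6, -0.9], [-1.7, -0.6], [-1.2, -0.9], [0.3, -0.3], [0.5, 0.5], [-1.3, -2.1], [-0.8, -2.9], [2.3, -0.9], [1.7, 0.8], [1.4, 0.4], [1.2, 0.7], [-1.6, -0.6], [-0.8, -2.3]]
vblock [ 0.4316 -0.1803 -0.0085] -19.20917204550135 rms 0.8355600056307858
vblock [ 0.4313 -0.1827 -0.0018] -19.474634235352656 rms 1.6778602387411061
```

```bash
python3 -c "
from h import *
plan([.5906,-.2283,.11],16.1)"
```

```text
now 1.95 [ 0.5387 -0.1714  0.2201] [-179.9482    0.0339   13.8459] F [ 0.0701  0.8429 -0.7621] gap 0.5848794427830862
shift [0.0368 0.0678 0.11  ] rotvec [-0.0524  0.0329 -2.2541]
```

```bash
python3 -m handwheel '[[[0.037,0.068,0.03,0,0,-2.25,0.055],[0.037,0.068,0.07,0,0,-2.25,0.055],[0.037,0.068,0.11,0,0,-2.25,0.055],[0.037,0.068,0.11,0,0,-2.25,0.055],[0.037,0.068,0.11,0,0,-2.25,0.055]]]'
python3 - <<'E'
from h import *
plan([.5906,-.2283,.03],16.1)
i=arm.camera_info("wrist");np.save("w3.npy",i,allow_pickle=True)
cv2.imwrite("pics/w3.png",arm.camera("wrist")[:,:,::-1])
E
```

```text
time_s: 2.45
tool_pos: [0.5892, -0.2288, 0.1095]
tool_rot: [-179.8, 0.2, 16.0]
contact_force: [-0.5, -0.5, 0.8]
finger_gap: 0.644
now 2.45 [ 0.5892 -0.2288  0.1095] [-179.8281    0.1593   15.9938] F [-0.4707 -0.4839  0.7742] gap 0.6444841402676575
shift [0.0017 0.0001 0.0795] rotvec [-0.1721  0.1592 -0.1064]
```

View pics/w3.png

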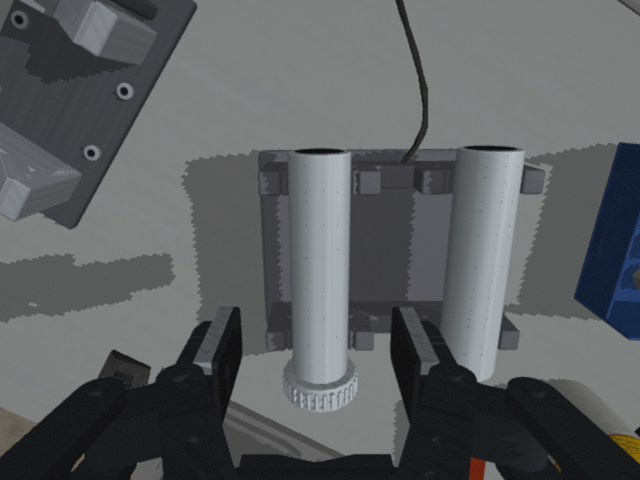

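```bash
python3 -m handwheel '[[[0.001,0,0.03,0,0,0,0.055],[0.001,0,0.055,0,0,0,0.055],[0.001,0,0.08,0,0,0,0.055],[0.001,0,0.08,0,0,0,0.055],[0.001,0,0.08,0,0,0,0.055]]]'
python3 - <<'E'
from h import *
plan([.5906,-.2283,.03],16.1)
cv2.imwrite("pics/w4.png",arm.camera("wrist")[:,:,::-1])
E
```

```text
time_s: 3.0
tool_pos: [0.5938, -0.2298, 0.0352]
tool_rot: [179.8, -0.2, 16.0]
contact_force: [0.3, -0.0, 0.6]
finger_gap: 0.643
now 3.0 [ 0.5938 -0.2298  0.0352] [179.8     -0.2365  16.0383] F [ 0.3152 -0.0175  0.5723] gap 0.6427569560143856
shift [-0.0027 -0.0023  0.0052] rotvec [ 0.2001 -0.2364 -0.0621]
```

View pics/w4.png

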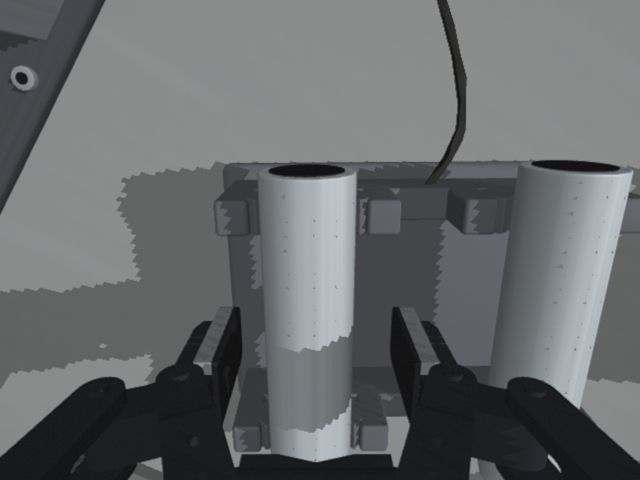

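```bash
python3 -m handwheel '[[[-0.003,-0.002,0.005,0,0,0,0.055],[-0.003,-0.002,0.005,0,0,0,0.055],[-0.003,-0.002,0.005,0,0,0,0.055]]]'
python3 -m handwheel '[[[0,0,0,0,0,0,0.02],[0,0,0,0,0,0,0.02],[0,0,0,0,0,0,0.02],[0,0,0,0,0,0,0.02],[0,0,0,0,0,0,0.02]]]'
```

```text
time_s: 3.35
tool_pos: [0.5916, -0.2293, 0.0319]
tool_rot: [179.7, -0.4, 16.0]
contact_force: [-0.0, -0.0, 0.9]
finger_gap: 0.646
time_s: 3.85
tool_pos: [0.5914, -0.2297, 0.0326]
tool_rot: [179.7, -0.3, 16.1]
contact_force: [-2.8, 0.0, 6.0]
finger_gap: 0.329
```

```bash
python3 -m handwheel '[[[0,0,0,0,0,0,0.01],[0,0,-0.02,0,0,0,0.01],[0,0,-0.045,0,0,0,0.01],[0,0,-0.07,0,0,0,0.01],[0,0,-0.08,0,0,0,0.01]]]'
python3 -m handwheel '[[[0,0,0,0,0,0,0.01],[0,0,0,0,0,0,0.01]]]'
python3 - <<'E'
from h import *
plan([.4312,-.1827,.11],-19.3)
cv2.imwrite("pics/w5.png",arm.camera("wrist")[:,:,::-1])
E
```

```text
time_s: 4.35
tool_pos: [0.5924, -0.2299, 0.1148]
tool_rot: [179.5, -0.5, 16.1]
contact_force: [0.6, -0.7, -0.6]
finger_gap: 0.333
time_s: 4.55
tool_pos: [0.5922, -0.2297, 0.1139]
tool_rot: [179.5, -0.5, 16.0]
contact_force: [-0.0, -0.2, -0.7]
finger_gap: 0.33
now 4.55 [ 0.5922 -0.2297  0.1139] [179.538   -0.5037  16.0496] F [-0.0012 -0.1656 -0.6853] gap 0.32951822932258423
shift [-0.1418 -0.0897  0.002 ] rotvec [ 0.2919 -0.6302 35.3472]
```

View pics/w5.png

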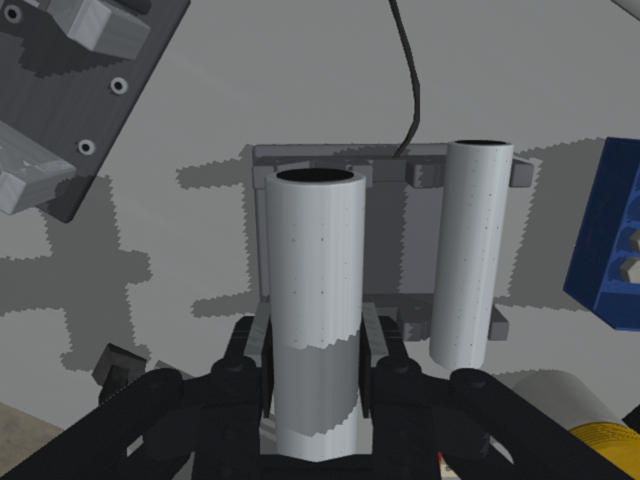

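```bash
cat > held.py <<'E'
from h import *
from scipy.optimize import least_squares
def held(i,s,bore,edges):
    R=Rt(s)
    def ax(p): return np.array([-np.sin(p[3])*np.cos(p[4]),-np.cos(p[3])*np.cos(p[4]),np.sin(p[4])])
    def res(p):
        P=s["tool_pos"]+R.apply(p[:3]);a=R.apply(ax(p))
        o=list(proj(i,P)-bore)
        for uv in edges:
            c,d=ray(i,uv);n=np.cross(d,a);n/=np.linalg.norm(n);o.append((abs((P-c)@n)-.015)*3000)
        return o
    z=least_squares(res,[0,-.059,-.019,0,0]);p=z.x
    print("tool-frame end",p[:3],"yaw/pitch",np.degrees(p[3:]),"centre",p[:3]-.059*ax(p),"res",z.fun)
    print("world end",s["tool_pos"]+R.apply(p[:3]),"world axis",R.apply(ax(p)))
E
python3 - <<'E'
import cv2
b=cv2.imread("pics/w5.png")
cv2.imwrite("pics/w5c.png",cv2.resize(b[150:350,230:400],None,fx=3,fy=3,interpolation=cv2.INTER_CUBIC))
E
```

```text
(no output)
```

View pics/w5c.png

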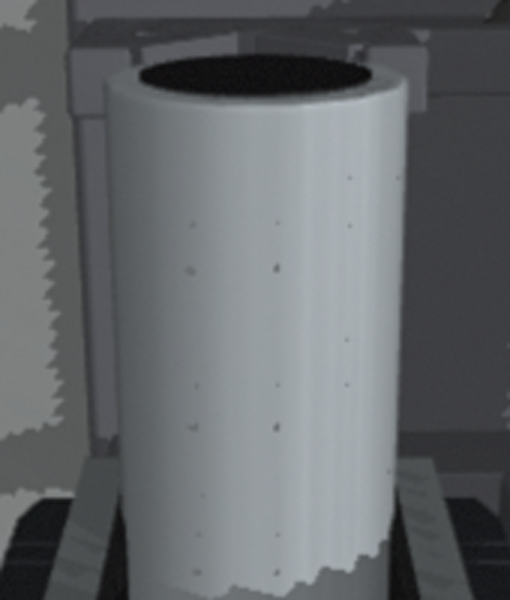

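Run:
```python
from held import *
f=lambda u,v:np.array((230+(u+.5)/3-.5,150+(v+.5)/3-.5))
held(arm.camera_info("wrist"),arm.sense(),f(256,76),[f(108,110),f(128,560),f(407,110),f(390,530)])
```

```text
tool-frame end [-0.0005 -0.06   -0.0151] yaw/pitch [ 0.1091 -2.7038] centre [-0.0004 -0.0011 -0.0123] res [ 0.2835 -0.0009 -0.1682  0.0091  0.1679 -0.0101]
world end [ 0.5745 -0.1718  0.1278] world axis [-0.2783  0.9596  0.0402]
```

```bash
python3 -c "
from h import *
plan([.4276,-.1931,.115],-19.3)"
```

```text
now 4.6 [ 0.5916 -0.2294  0.1132] [179.6034  -0.4318  16.0487] F [-0.1714  0.5708 -1.9872] gap 0.3318855679320143
shift [-0.1476 -0.0802 -0.0035] rotvec [ 0.2507 -0.5403 35.3469]
```

```bash
python3 -m handwheel '[[[-0.03,-0.016,-0.003,0,0,7,0.01],[-0.065,-0.035,-0.003,0,0,14,0.01],[-0.1,-0.055,-0.003,0,0,21.5,0.01],[-0.13,-0.07,-0.003,0.2,-0.5,29,0.01],[-0.148,-0.08,-0.003,0.2,-0.5,35.3,0.01]]]'
python3 -m handwheel '[[[0,0,0,0,0,0,0.01],[0,0,0,0,0,0,0.01]]]'
python3 - <<'E'
from h import *
plan([.4276,-.1931,.115],-19.3)
np.save("w6.npy",arm.camera_info("wrist"),allow_pickle=True)
cv2.imwrite("pics/w6.png",arm.camera("wrist")[:,:,::-1])
cv2.imwrite("pics/t6.png",arm.camera("top")[:,:,::-1])
cv2.imwrite("pics/s6.png",arm.camera("scene")[:,:,::-1])
E
```

```text
time_s: 5.1
tool_pos: [0.4234, -0.1916, 0.112]
tool_rot: [-180.0, 0.3, -19.5]
contact_force: [0.3, -0.1, -1.3]
finger_gap: 0.33
time_s: 5.3
tool_pos: [0.4225, -0.191, 0.1106]
tool_rot: [-179.9, 0.4, -19.5]
contact_force: [0.1, -0.5, -1.2]
finger_gap: 0.335
now 5.3 [ 0.4225 -0.191   0.1106] [-179.9267    0.3931  -19.4724] F [ 0.0882 -0.5376 -1.1558] gap 0.33509834850919157
shift [ 0.0055  0.0003 -0.0044] rotvec [-0.0739  0.393  -0.1727]
```

View pics/w6.png

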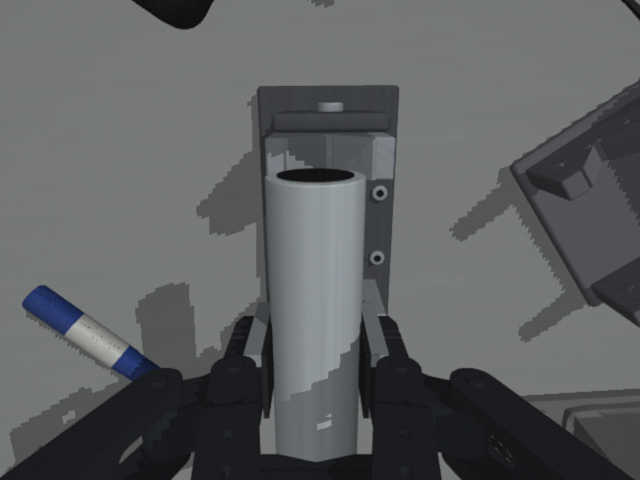

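View pics/s6.png

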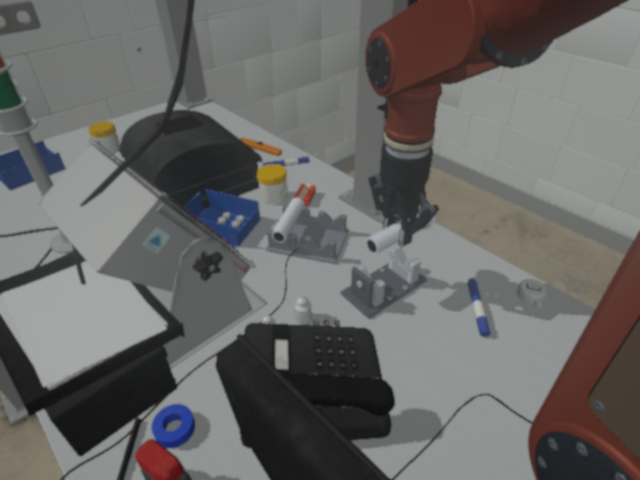

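Run:
```python
import cv2
b=cv2.imread("pics/w6.png")
cv2.imwrite("pics/w6c.png",cv2.resize(b[75:275,240:420],None,fx=3,fy=3,interpolation=cv2.INTER_CUBIC))
```

```text
(no output)
```

View pics/w6c.png

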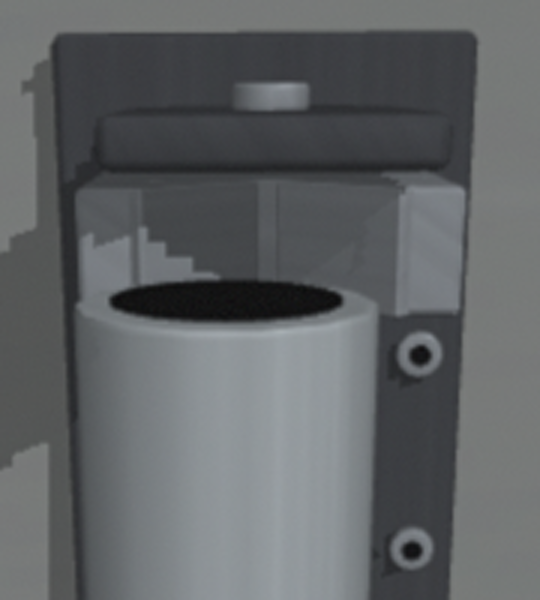

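Run:
```python
from held import *
i=np.load("w6.npy",allow_pickle=True).item()
f=lambda u,v:np.array((240+(u+.5)/3-.5,75+(v+.5)/3-.5))
s=arm.sense()
s["tool_pos"]=np.array([.4225,-.1910,.1106]);s["tool_rot"]=np.array([-179.9267,.3931,-19.4724])
held(i,s,f(227,301),[f(78,330),f(86,590),f(376,330),f(368,590)])
M=[((-39,75,8),(55,35)),((39,75,8),(475,35)),((-30,55,55),(78,187)),((30,55,55),(463,187)),((30,35,55),(457,312)),((-25,58,70),(100,166)),((25,58,70),(450,166)),((0,55,37),(267,181))]
def T(p,X):
    c,q=np.cos(p[3]),np.sin(p[3]);X=np.array(X)/1000
    return np.array([p[0]+c*X[0]-q*X[1],p[1]+q*X[0]+c*X[1],p[2]+X[2]])
z=least_squares(lambda p:np.ravel([proj(i,T(p,X))-f(*uv) for X,uv in M]),[.433,-.18,0,-.34])
print(z.x[:3],np.degrees(z.x[3]));print(z.fun.reshape(-1,2).round(1).tolist())
```

```text
tool-frame end [-0.0013 -0.0594 -0.0142] yaw/pitch [-0.0719  2.7929] centre [-0.0013 -0.0005 -0.0171] res [ 0.003  -0.     -0.0018  0.0002  0.0018 -0.0002]
world end [ 0.4412 -0.1346  0.1249] world axis [ 0.3339  0.9414 -0.0475]
[ 0.4308 -0.182  -0.0025] -19.635154436987925
[[-0.7, 4.7], [1.0, 5.0], [-1.1, -2.5], [1.1, -2.2], [0.6, -0.5], [-1.2, -0.2], [0.1, 0.0], [0.2, -2.9]]
```

```bash
cat > vp.py <<'E'
from h import *
import sys
# barrel centre in tool frame assumed bt; target v-coords
bt=np.array([-.0009,-.0008,-.0155]); yaw=-19.5; V=np.array([.431,-.182,0])
def vnow():
    s=arm.sense();c=s["tool_pos"]+Rt(s).apply(bt);return Ro.from_euler('z',yaw,degrees=True).inv().apply(c-V)
def go(vx,vy,vz):
    C=V+Ro.from_euler('z',yaw,degrees=True).apply([vx,vy,vz])
    T=Ro.from_euler('xyz',[180,0,yaw],degrees=True)
    print("barrel in v",vnow());plan(C-T.apply(bt),yaw)
if __name__=="__main__": go(*map(float,sys.argv[1:]))
E
python3 vp.py 0 -.010 .072
```

```text
barrel in v [-0.0036 -0.0109  0.1275]
now 5.45 [ 0.4245 -0.1921  0.112 ] [-179.9721    0.2281  -19.4765] F [ 0.4574 -0.041  -1.8263] gap 0.3340440303811038
shift [ 0.0039 -0.0008  0.0555] rotvec [-0.0279  0.2281  0.0234]
```

```bash
python3 -m handwheel '[[[0.004,-0.001,0.02,0,0.2,0,0.01],[0.004,-0.001,0.04,0,0.2,0,0.01],[0.004,-0.001,0.055,0,0.2,0,0.01],[0.004,-0.001,0.055,0,0.2,0,0.01],[0.004,-0.001,0.055,0,0.2,0,0.01]]]'
python3 - <<'E'
from h import *
np.save("w7.npy",arm.camera_info("wrist"),allow_pickle=True)
a=arm.camera("wrist")[:,:,::-1]; cv2.imwrite("pics/w7.png",a)
cv2.imwrite("pics/w7c.png",cv2.resize(a[0:280,160:480],None,fx=2.1,fy=2.1,interpolation=cv2.INTER_CUBIC))
a=arm.camera("scene")[:,:,::-1]
cv2.imwrite("pics/s7c.png",cv2.resize(a[200:340,320:460],None,fx=4,fy=4,interpolation=cv2.INTER_CUBIC))
for k in range(3): print(arm.sense()["tool_pos"])
E
python3 vp.py 0 -.010 .059
```

```text
time_s: 5.95
tool_pos: [0.4291, -0.1926, 0.057]
tool_rot: [-180.0, 0.0, -19.4]
contact_force: [0.2, 0.3, -0.5]
finger_gap: 0.328
[ 0.4298 -0.1931  0.058 ]
[ 0.4298 -0.1931  0.058 ]
[ 0.4298 -0.1931  0.058 ]
barrel in v [ 0.0016 -0.01    0.0735]
now 6.05 [ 0.4298 -0.1931  0.058 ] [179.9995  -0.0983 -19.4539] F [ 0.305  -0.0526 -0.7967] gap 0.3335827448997837
shift [-0.0016 -0.      0.0145] rotvec [ 0.0005 -0.0983  0.0461]
```

View pics/w7c.png

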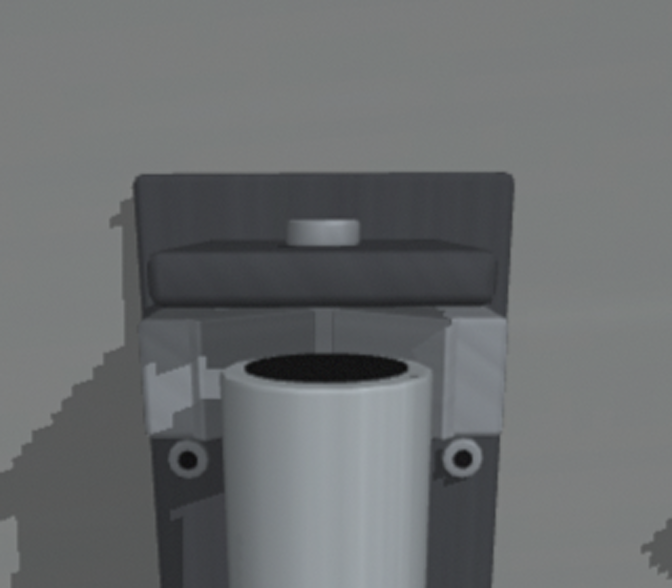

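View pics/s7c.png

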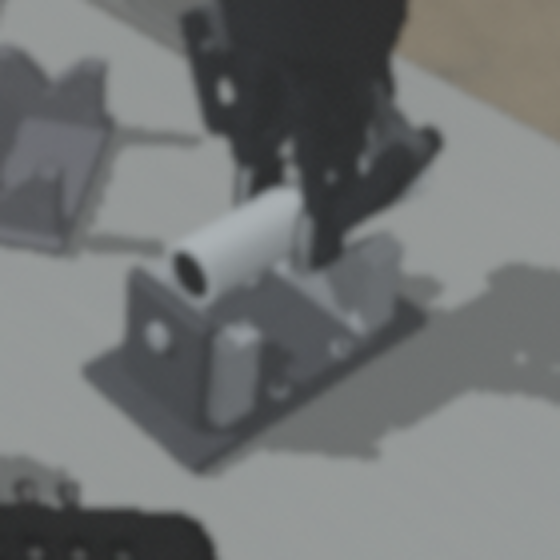

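```bash
python3 -m handwheel '[[[-0.001,0,0.006,0,0,0,0.01],[-0.001,0,0.011,0,0,0,0.01],[-0.001,0,0.011,0,0,0,0.01],[-0.001,0,0.011,0,0,0,0.01]]]'
python3 -m handwheel '[[[0,0,0.002,0,0,0,0.01],[0,0,0.002,0,0,0,0.01]]]'
python3 vp.py 0 -.010 .058
```

```text
time_s: 6.45
tool_pos: [0.4286, -0.1926, 0.0468]
tool_rot: [-180.0, -0.1, -19.5]
contact_force: [0.3, 0.1, -1.2]
finger_gap: 0.331
time_s: 6.65
tool_pos: [0.4284, -0.1925, 0.0447]
tool_rot: [-180.0, -0.1, -19.5]
contact_force: [0.4, -0.8, -2.4]
finger_gap: 0.33
barrel in v [ 0.0002 -0.0099  0.0602]
now 6.65 [ 0.4284 -0.1925  0.0447] [-179.9875   -0.0519  -19.454 ] F [ 0.3987 -0.8152 -2.4165] gap 0.329711765107188
shift [-0.0002  0.0001  0.0022] rotvec [-0.0126 -0.0519  0.046 ]
```

```bash
python3 -m handwheel '[[[0,0,0.0015,0,0,0,0.01],[0,0,0.0015,0,0,0,0.01]]]'
python3 -m handwheel '[[[0,0,0.0015,0,0,0,0.01],[0,0,0.0015,0,0,0,0.01]]]'
python3 - <<'E'
from h import *
np.save("w8.npy",arm.camera_info("wrist"),allow_pickle=True)
a=arm.camera("wrist")[:,:,::-1]
cv2.imwrite("pics/w8c.png",cv2.resize(a[0:280,160:480],None,fx=2.1,fy=2.1,interpolation=cv2.INTER_CUBIC))
a=arm.camera("scene")[:,:,::-1]
cv2.imwrite("pics/s8c.png",cv2.resize(a[200:340,320:460],None,fx=4,fy=4,interpolation=cv2.INTER_CUBIC))
E
```

```text
time_s: 6.85
tool_pos: [0.4283, -0.1924, 0.043]
tool_rot: [-180.0, -0.0, -19.5]
contact_force: [-0.3, 1.6, -1.6]
finger_gap: 0.336
time_s: 7.05
tool_pos: [0.4283, -0.1924, 0.0413]
tool_rot: [-180.0, -0.0, -19.4]
contact_force: [-0.4, 0.4, -1.9]
finger_gap: 0.337
```

View pics/w8c.png

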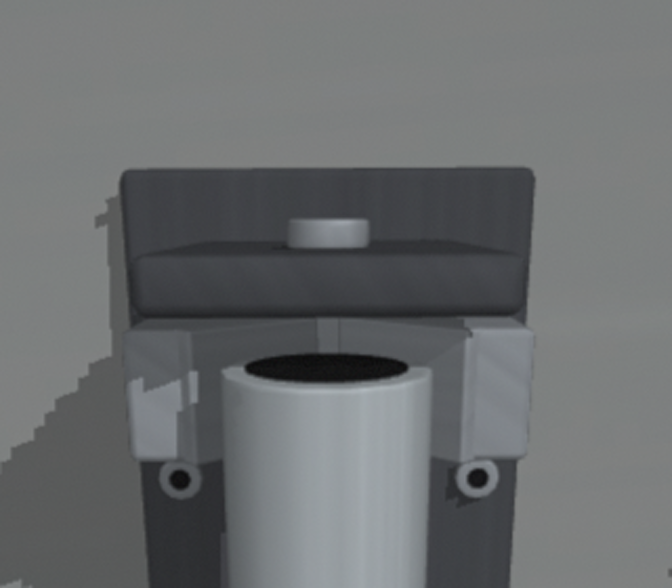

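View pics/s8c.png

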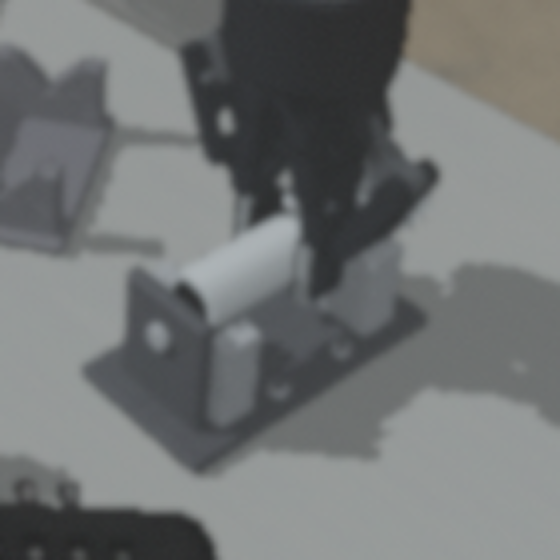

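```bash
python3 -m handwheel '[[[0,0,0.001,0,0,0,0.01],[0,0,0.001,0,0,0,0.01]]]'
python3 -m handwheel '[[[0,0,0.001,0,0,0,0.01],[0,0,0.001,0,0,0,0.01]]]'
python3 -m handwheel '[[[0,0,0.001,0,0,0,0.01],[0,0,0.001,0,0,0,0.01]]]'
```

```text
time_s: 7.35
tool_pos: [0.4287, -0.1926, 0.0407]
tool_rot: [-180.0, -0.1, -19.4]
contact_force: [1.0, -0.2, -0.8]
finger_gap: 0.332
time_s: 7.55
tool_pos: [0.4287, -0.1927, 0.0406]
tool_rot: [-180.0, -0.0, -19.4]
contact_force: [-3.9, 3.3, 6.2]
finger_gap: 0.33
time_s: 7.75
tool_pos: [0.4287, -0.1927, 0.0406]
tool_rot: [-180.0, 0.0, -19.4]
contact_force: [-3.8, 2.2, 6.5]
finger_gap: 0.328
```

```bash
python3 -m handwheel '[[[-0.0005,0,-0.001,0,0,0,0.01],[-0.0005,-0.003,-0.001,0,0,0,0.01],[-0.0005,-0.006,-0.001,0,0,0,0.01],[-0.0005,-0.006,-0.001,0,0,0,0.01]]]'
python3 - <<'E'
from h import *
a=arm.camera("wrist")[:,:,::-1]
cv2.imwrite("pics/w9c.png",cv2.resize(a[0:280,160:480],None,fx=2.1,fy=2.1,interpolation=cv2.INTER_CUBIC))
E
python3 vp.py 0 -.001 .058
```

```text
time_s: 8.15
tool_pos: [0.4303, -0.1864, 0.0414]
tool_rot: [-180.0, 0.0, -19.4]
contact_force: [0.3, 0.2, -1.1]
finger_gap: 0.333
barrel in v [-0.0001 -0.0037  0.0569]
now 8.2 [ 0.4303 -0.1865  0.0414] [-179.9716    0.0308  -19.4195] F [ 0.4314 -0.637  -1.2641] gap 0.33296990165884666
shift [ 0.0001 -0.0027 -0.0011] rotvec [-0.0284  0.0308  0.0805]
```

View pics/w9c.png

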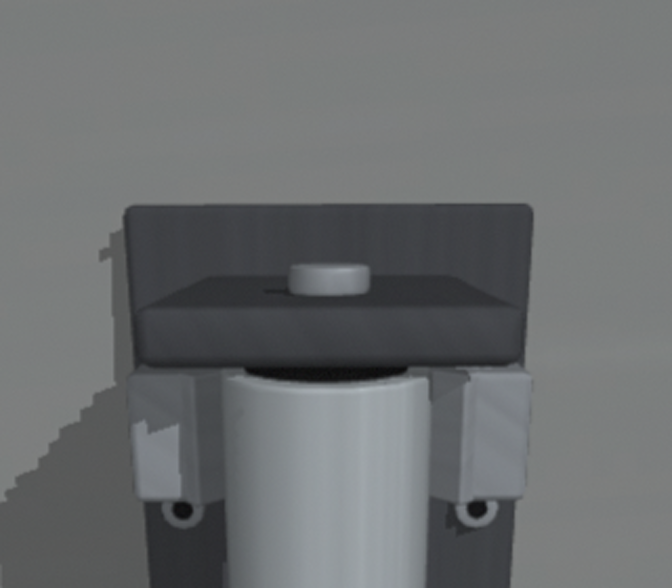

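Tube centred in the V; the plain end (row ~370) is still short of the stop. Pushing on in small steps.

```bash
python3 -m handwheel '[[[0,-0.002,0,0,0,0,0.01],[0,-0.002,0,0,0,0,0.01]]]'
python3 -m handwheel '[[[0,-0.0015,0,0,0,0,0.01],[0,-0.0015,0,0,0,0,0.01]]]'
python3 -m handwheel '[[[0,-0.0015,0,0,0,0,0.01],[0,-0.0015,0,0,0,0,0.01]]]'
```

```text
time_s: 8.4
tool_pos: [0.4309, -0.185, 0.0414]
tool_rot: [180.0, 0.0, -19.4]
contact_force: [-0.9, -1.7, -1.2]
finger_gap: 0.332
time_s: 8.6
tool_pos: [0.431, -0.185, 0.0415]
tool_rot: [179.8, 0.0, -19.3]
contact_force: [-2.3, -5.1, -0.0]
finger_gap: 0.328
time_s: 8.8
tool_pos: [0.431, -0.185, 0.0416]
tool_rot: [179.6, 0.0, -19.3]
contact_force: [-2.3, -6.4, -1.2]
finger_gap: 0.329
```

```bash
python3 -m handwheel '[[[0,-0.0005,0.001,0.4,0,0,0.01],[0,-0.0005,0.002,0.4,0,0,0.01],[0,-0.0005,0.003,0.4,0,0,0.01],[0,-0.0005,0.003,0.4,0,0,0.01]]]'
python3 - <<'E'
from h import *
a=arm.camera("wrist")[:,:,::-1]
cv2.imwrite("pics/w10c.png",cv2.resize(a[0:280,160:480],None,fx=2.1,fy=2.1,interpolation=cv2.INTER_CUBIC))
a=arm.camera("scene")[:,:,::-1]
cv2.imwrite("pics/s10c.png",cv2.resize(a[200:340,320:460],None,fx=4,fy=4,interpolation=cv2.INTER_CUBIC))
s=arm.sense();print(s["contact_force"],s["wrist_torque"],s["tool_pos"],Ro.from_euler('z',-19.5,degrees=True).inv().apply(s["contact_force"]))
E
```

```text
time_s: 9.2
tool_pos: [0.4313, -0.1851, 0.0405]
tool_rot: [180.0, 0.1, -19.3]
contact_force: [-7.5, -0.5, 13.7]
finger_gap: 0.333
[-5.4404 -0.3228 13.2546] [-0.0984  1.0196 -0.0863] [ 0.4313 -0.1851  0.0405] [-5.0206 -2.1203 13.2546]
```

View pics/w10c.png

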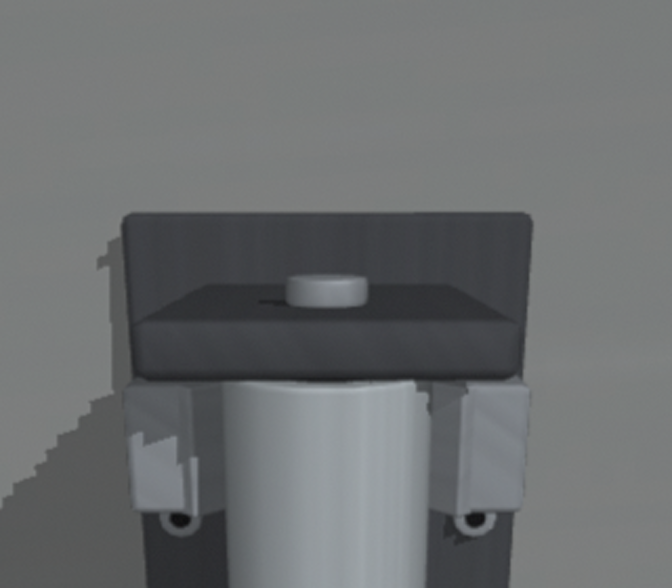

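View pics/s10c.png

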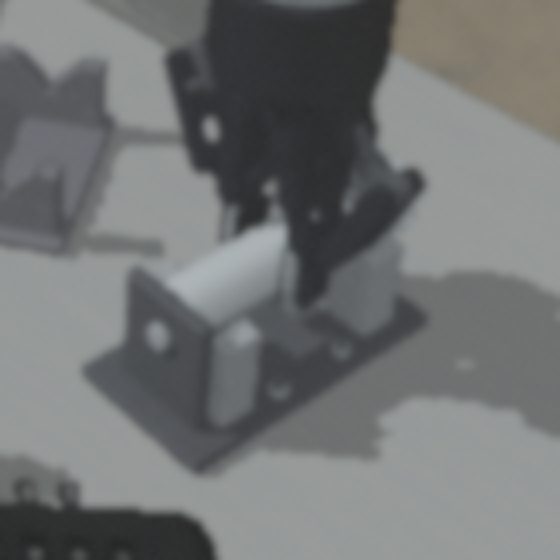

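```bash
python3 -m handwheel '[[[-0.0007,-0.0006,0.002,0,0,0,0.01],[-0.0007,-0.0006,0.003,0,0,0,0.01],[-0.0007,-0.0006,0.003,0,0,0,0.01],[-0.0007,-0.0006,0.003,0,0,0,0.01]]]'
python3 - <<'E'
from h import *
s=arm.sense()
for k in range(4):
    a=arm.camera("wrist"); s=arm.sense();print(s["contact_force"],s["wrist_torque"],s["tool_pos"],s["tool_rot"],Ro.from_euler('z',-19.5,degrees=True).inv().apply(s["contact_force"]))
a=a[:,:,::-1]
cv2.imwrite("pics/w11.png",a)
b=arm.camera("top")[:,:,::-1]
cv2.imwrite("pics/t11.png",b)
E
```

```text
time_s: 9.7
tool_pos: [0.4314, -0.1851, 0.0404]
tool_rot: [179.9, 0.1, -19.3]
contact_force: [-8.8, 0.1, 19.8]
finger_gap: 0.328
[-8.0861  0.1008 20.45  ] [ 0.0254  1.341  -0.1436] [ 0.4314 -0.1851  0.0404] [179.925    0.1235 -19.2542] [-7.6559 -2.6042 20.45  ]
[-7.8796  0.696  18.8976] [ 0.0422  1.34   -0.1492] [ 0.4314 -0.1851  0.0404] [179.9236   0.1198 -19.2556] [-7.66   -1.9742 18.8976]
[-8.5051  0.1692 20.7741] [-0.0001  1.3501 -0.0851] [ 0.4313 -0.1851  0.0404] [179.926    0.126  -19.2576] [-8.0738 -2.6796 20.7741]
[-8.4278  0.1735 19.9164] [-0.0323  1.3589 -0.1551] [ 0.4314 -0.1851  0.0404] [179.9237   0.1214 -19.2564] [-8.0023 -2.6497 19.9164]
```

View pics/w11.png

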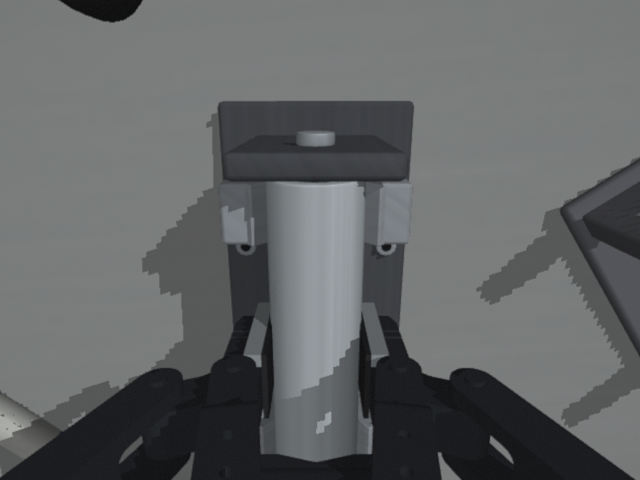

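View pics/t11.png

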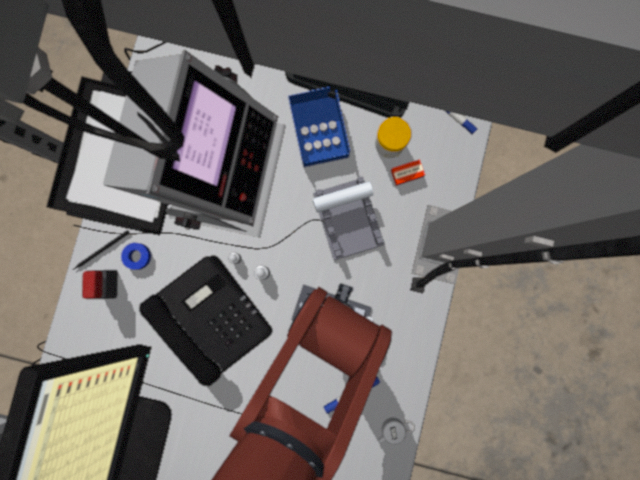

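```bash
python3 -m handwheel '[[[-0.0018,-0.0006,0.003,0,0,0,0.01],[-0.0018,-0.0006,0.003,0,0,0,0.01],[-0.0018,-0.0006,0.003,0,0,0,0.01]]]'
python3 - <<'E'
from h import *
s=arm.sense()
print(s["tool_pos"],s["tool_rot"],Ro.from_euler('z',-19.5,degrees=True).inv().apply(s["contact_force"]))
E
```

```text
time_s: 10.25
tool_pos: [0.4313, -0.1851, 0.0404]
tool_rot: [179.9, 0.0, -19.3]
contact_force: [-6.8, 0.3, 17.2]
finger_gap: 0.334
[ 0.4313 -0.1851  0.0404] [179.8709   0.0104 -19.2673] [-6.4782 -2.0266 17.1873]
```

```bash
python3 -m handwheel '[[[-0.003,-0.0006,0.0032,0,0,0,0.01],[-0.0035,-0.0006,0.0032,0,0,0,0.01],[-0.0035,-0.0006,0.0032,0,0,0,0.01],[-0.0035,-0.0006,0.0032,0,0,0,0.01]]]'
python3 - <<'E'
from h import *
for k in range(3):
    arm.camera("wrist");s=arm.sense()
    print(s["tool_pos"],s["tool_rot"],Ro.from_euler('z',-19.5,degrees=True).inv().apply(s["contact_force"]),s["finger_gap"])
E
```

```text
time_s: 10.65
tool_pos: [0.4313, -0.1851, 0.0405]
tool_rot: [179.8, -0.3, -19.3]
contact_force: [-0.7, -0.0, 13.2]
finger_gap: 0.33
[ 0.4313 -0.1851  0.0405] [179.815   -0.3418 -19.2965] [-1.0211 -1.1028 13.5676] 0.33181211504064556
[ 0.4313 -0.1851  0.0405] [179.8142  -0.3417 -19.2949] [-1.553  -1.8454 12.6616] 0.3332405951200154
[ 0.4314 -0.1851  0.0405] [179.815   -0.3429 -19.2941] [-1.8538 -1.0798 13.845 ] 0.33047673307098646
```

```bash
python3 -c "
from bench import arm
print(arm.close_job()); s=arm.sense(); print(s['time_s'],s['tool_pos'],s['contact_force'],s['finger_gap'])"
```

```text
the job is handed in; nothing more can be done
None
the job is handed in; nothing more can be done
```

I gripped the lens barrel at mid-tube and lifted it clear of the rack. I then turned it about 35° and lowered it into the V-block 10 mm short of the stop. From there I slid it along until I felt the stop (about 7 N), pressed it down, and handed the job in at about 10.8 s with the fingers still holding it.

**Last readings before hand-in:**
- **Press:** about 13 N downward, steady, plus the barrel's weight. The sideways force was only about 1.5 N. By calculation, that puts roughly 9 to 11 N on each sloping face, ignoring friction.
- **Stop:** in the last wrist picture I viewed, the plain end sat right at the stop's edge, with no gap visible.
- **Tool and grip:** the tool was within about 0.4° of vertical. The finger opening held steady at about 28 mm, with the fingers stopped on the tube.
- **Other items:** in the last top view the sleeve was still in its place in the rack and the two weights looked unmoved. The staples box showed no movement either.

**Disagreements:**
- My measurements of the V-block's position differed by 1 to 2 mm between views. The base plate's edge fitted worst, about 3 mm off. I settled the final position by contact force instead.
- My first press loaded one side more than the other (8 N sideways out of 20 N), so I shifted the tool to even it out.
- Two single-view estimates of the barrel's tilt in the fingers disagreed (−2.7° and +2.8°). I relied on seating it in the V to level it and did not measure the tilt again afterwards.

Nothing was readable after hand-in, so I have no check from the final second itself.

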